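# Unscrew a tight tin with its body braced, and hold the cap over it

## Task

Stand the square green tin fully down in the square pocket of the wooden brace so that it cannot turn, then unscrew its tight black cap anticlockwise (seen from above) a little under a quarter turn until the threads let go, and lift it straight off while the tin stays in the brace. Finish while still holding the cap level in the gripper over the tin's open neck, clear of it but only about 2 cm above its mouth, so that it drips back into the tin; do not put it down. Leave the sanding block, screw carton, tape measure and glasses where they are.

Things in the scene. Friction and masses are not known exactly. Their poses are not given: they have to be found in the camera images.
- tin: Square green tin with a pale band, about 0.5 kg, loose, upright on the worktop. Body 64 x 64 mm, flat shoulder 69 mm up, foot drawn in to 60 mm over the lowest 3 mm. Origin: centre of the underside; z up, x and y square to its sides; white mark high on its +x side. It can be lifted and carried by its tight cap. The cap is tight (about 0.3 N m): an unbraced tin turns with the cap.
- tin_mouth (a point): Centre of the tin's mouth, 95 mm above its underside: top of a round steel neck of 20 mm radius with three thread ramps outside (to 25.5 mm radius). Axes as the tin.
- seal (a joint): Height (m) of the sprung black disc in the tin's mouth, which pushes up on the cap with about 16 N. Tight cap: about 0, disc top 98 mm above the tin's underside; it follows the cap up to 0.005, its end of travel, disc top 103 mm.
- cap: Black ribbed cap on the tin, 62 mm diameter, 30 mm tall, orange bar on top from the centre to its +x. Origin: centre of its lower rim, z up. Screwed on, the rim is 72 mm above the tin's underside, 3 mm above the shoulder. Grip its sides with about 45 N. It rises 2 mm as it unscrews; once released, the seal lifts it 5 mm. Its rim clears the mouth when raised 23 mm, the risen seal at 31 mm.
- cap_top (a point): Centre of the cap's flat top; axes as the cap. Yaw of cap minus yaw of tin (anticlockwise from above positive): 0 to 0.3 rad at the start; three lugs inside the cap are held under the thread ramps up to 1.16 rad, can be lifted straight out from 1.2 to 1.7 rad, and meet a stop at 1.75 rad.
- brace: Plywood block 116 x 116 x 30 mm fixed to the worktop, with a square pocket 68 x 68 mm in its middle; a flared aluminium lip round the pocket, up to 40 mm above the worktop, guides the tin in from up to 5 mm off. Origin: centre of the underside; x, y square to the pocket. The tin fits in any quarter turn, with 2 mm play each side (about 0.07 rad).
- pocket_floor (a point): Centre of the pocket's floor, 8 mm above the worktop; the seated tin's origin comes to this point. Axes as the brace.
- sanding_block: Bystander: black sanding block, 67 x 110 x 30 mm, origin at the centre of its underside.
- screw_box: Bystander: brown carton, 71 x 110 x 46 mm, origin at the centre of its underside.
- tape_measure: Bystander: yellow tape measure, 34 x 97 x 69 mm, origin at the centre of its underside.
- eye_glasses: Bystander: glasses with a dark red frame, 141 x 142 x 42 mm, origin at the centre of their underside.
Mind the look-alikes: they are no part of the job. Several things have the shape of the cap; the one meant has the colours described above.

How it is judged:
By the outcome, as a careful person would: the job done as asked, in the order asked, and still so for the second after the job is handed in, while the arm keeps its last pose, push and grip.
It also fails if it takes over 51 s, if anything falls off the work surface, if the arm or the gripper's body presses on something with over 40 N, if the wrist force passes 120 N, or if a joint passes its speed limit or range.

## Robot

A 7-joint arm with a two-finger parallel gripper is mounted at the origin on a cart in front of the work surface, level with it; the furniture and walls round the work are solid. World frame = base frame: x ahead of the robot, y to its left, z up, the work surface at z = 0. Lengths are in m, angles in rad, forces in N, time in s.
With the tool pointing down it reaches from about 0.4 to 0.85 m from the base axis. Payload 10.4 kg.
Tool frame: the origin (TCP) lies at the very end of the fingers, on their centre line; the grasp point (between the pads) lies env.grip_depth behind it (env.grip_depth is the distance from the TCP to the grasp point, in m); z points along the fingers, y is the line along which they close (so a half turn about z gives the same grasp; the last joint's range is limited). The gripper opens to 87 mm and grips with 3 to 60 N. Pads are 19 mm wide; open, the fingers measure 117 mm over their backs; the gripper's body (75 mm by 190 mm) begins 51 mm behind the grasp point.
Start: joints at [-1.186, 0.332, -0.065, 1.46, 0.022, 1.35, -0.088], TCP at [0.248, 0.574, 0.223] pointing down, gripper open.
Joint ranges: [-2.6, 2.6], [-0.5, 2.12], [-1.47, 1.34], [0.16, 2.42], [-1.27, 4.41], [0.06, 2.06], [-2.6, 2.6]. Speed limits (rad/s): [2.22, 2.22, 2.79, 2.79, 3.14, 3.14, 3.14].

## Interface

Orientations are given as a unit quaternion [x, y, z, w].
In Python, from cell import state, cams, env gives the robot as it stands. The module is installed in compiled form; this text tells all that it offers.
- The arm moves only by the shell command python3 -m crank 'ROWS' [FORCE]. ROWS is JSON, one flat list of numbers, 7 for each row, row after row: the opening, from 0 (shut) to 1 (fully open), then the shift along the tool's x, y, z in cm, then the turn, a rotation vector about the tool's x, y, z in rad. In form: [fingers, dx, dy, dz, ax, ay, az, fingers, dx, dy, dz, ax, ay, az, ...]. A call has 1 to 8 rows; each row shifts and turns the commanded pose from where the row before left it, along the tool's axes as they then stand; what a row does not reach is not made up. A row lasts 1/12 s, in which the tool goes at most 41.7 mm and 7.16 degrees, less where a joint would pass 70% of its speed; a pose out of reach is approached as far as the arm can. A call is refused whole if a number of a shift passes 4.17 or a number of a turn 0.125, either way. A call with a gripper value outside its range is refused whole. The fingers move at their own pace and stop on an object; FORCE is the grip in N (left out, the last holds). Time passes only in rows, so rows that do not move let the fingers close. It gives the time, the measured TCP pose, the force, the opening and the grip force at its end, in the units of the state.
- state(): the state, without advancing time (a new reading comes with each control period).
- cams.grab_frame(name): name is "side" or "top"; returns the picture (420x560x3 uint8, red, green, blue); there is no depth.
- cams.calibration(name): a dict with "fx", "fy", "cx", "cy" (pixels), "distortion" ([k1, k2, p1, p2, k3] as OpenCV has them; the pictures are not rectified), "origin" and "orientation" of the camera in the world. Camera axes: x right, y down, z forward; pixel columns grow to the right and rows downward; lengths in m; the calibration is good to about 2 mm. A picture is of the moment at which its call begins. calibration takes no time and is no camera call.
- env.close_job(): hands the job in; it is judged then, once.
The state is a dict: "clock": time; "joint_pos": joint angles; "dq": joint speeds; "tau": joint torques, N m; "ee_pos": TCP position; "orientation": TCP orientation; "force": force on the tool from outside, world axes, zero at the start; "ft_torque": the same for the moment, N m; "grip_width": finger opening in m; "grasp_force": force on a finger pad.
Only numpy, scipy, OpenCV 4.12 (cv2) and the standard library are available. Lean on these libraries where they do the work, as an engineer would, in place of code of your own. Each camera call takes 0.05 s, during which the arm holds its last target. There are 200 camera calls.

## Working session

There is one attempt and no reset: what is moved stays moved. The work goes in short steps, Python scripts to look and compute and a shell command to move; the robot and the scene stay as the last step left them, time stands still between calls to the robot, and variables do not carry over. Pictures are saved under pics/ and viewed, at most 10 in all, crops included, and the job is handed in when it is done.

```bash
mkdir -p pics
python3 - <<'E'
from cell import state,cams,env
import cv2,numpy as np
for n in("top","side"):
    im=cams.grab_frame(n);cv2.imwrite(f"pics/{n}0.png",im[:,:,::-1]);print(n,cams.calibration(n))
s=state();print({k:np.round(v,3) for k,v in s.items()},env.grip_depth)
E
```

```text
top {'fx': 475.02485456050374, 'fy': 475.02485456050374, 'cx': 270.6211992434489, 'cy': 214.4268412065132, 'distortion': array([-0.00070214,  0.        ,  0.        ,  0.        ,  0.        ]), 'origin': array([ 0.28782941, -0.01772746,  1.48663081]), 'orientation': array([ 0.71358579, -0.69485177,  0.05603394, -0.06954523])}
side {'fx': 531.0323736761623, 'fy': 531.0323736761623, 'cx': 272.5840256478588, 'cy': 215.37458597222303, 'distortion': array([0.01755385, 0.        , 0.        , 0.        , 0.        ]), 'origin': array([-0.48429662,  0.69031244,  1.25790123]), 'orientation': array([-0.44354825,  0.80230401, -0.35316271,  0.18667973])}
{'clock': np.float64(0.1), 'joint_pos': array([-1.186,  0.333, -0.065,  1.461,  0.022,  1.35 , -0.088]), 'dq': array([-0.   , -0.002, -0.   , -0.002, -0.001, -0.001, -0.   ]), 'tau': array([ 2.0000e-03, -6.2454e+01,  2.5000e-02, -3.9072e+01, -6.2000e-02,
        3.7000e-02,  0.0000e+00]), 'ee_pos': array([0.248, 0.573, 0.222]), 'orientation': array([ 0.202,  0.979, -0.001, -0.   ]), 'force': array([ 0.542,  0.572, -0.342]), 'ft_torque': array([-0.012,  0.037, -0.007]), 'grasp_force': np.float64(0.0), 'grip_width': np.float64(0.087)} 0.0187
```

View pics/top0.png

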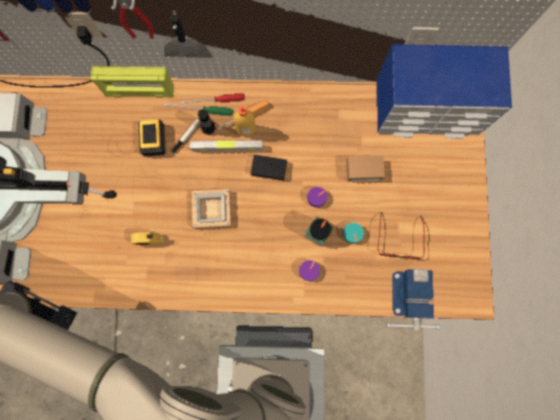

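View pics/side0.png

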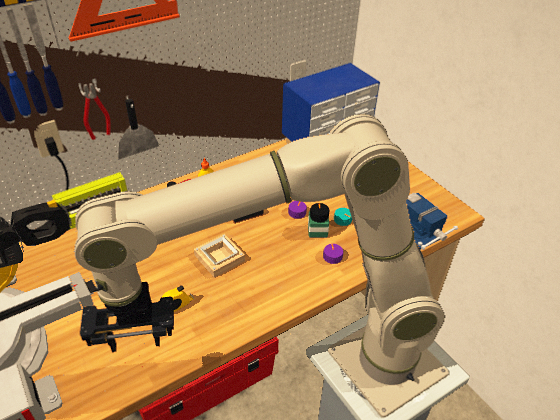

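Top view: the cap candidates are black (320,229) on the green tin, purple (317,197), purple (310,271) and teal (354,233). I choose the black one, at (320,215) in the side view. The brace is at (211,209). Next is the close crop plus measurements.

```bash
cat > h.py <<'E'
import cv2,numpy as np
from cell import state,cams,env
from scipy.spatial.transform import Rotation as R
def ray(n,uv):
    c=cams.calibration(n);K=np.array([[c['fx'],0,c['cx']],[0,c['fy'],c['cy']],[0,0,1]])
    p=cv2.undistortPoints(np.array(uv,float).reshape(-1,1,2),K,c['distortion'])[:,0]
    return np.array(c['origin']),R.from_quat(c['orientation']).apply(np.c_[p,np.ones(len(p))])
def onz(n,uv,z):
    o,d=ray(n,uv);return o+d*((z-o[2])/d[:,2])[:,None]
def pix(n,P):
    c=cams.calibration(n);K=np.array([[c['fx'],0,c['cx']],[0,c['fy'],c['cy']],[0,0,1]])
    r=R.from_quat(c['orientation']).inv();return cv2.projectPoints(r.apply(np.atleast_2d(P)-c['origin']),np.zeros(3),np.zeros(3),K,c['distortion'])[0][:,0]
E
python3 - <<'E'
from h import *
a=cv2.imread('pics/top0.png');b=cv2.imread('pics/side0.png')
z=lambda im,x,y,w,h,s:cv2.resize(im[y:y+h,x:x+w],None,fx=s,fy=s,interpolation=cv2.INTER_NEAREST)
A=z(a,295,205,50,50,8);B=z(a,186,185,50,50,8);C=z(b,295,190,50,50,5)
D=np.zeros((400+250,800,3),np.uint8)[:600]
C=z(b,295,195,50,50,4);D[:400,:400]=A;D[:400,400:]=B;D[400:,:200]=C;D[400:,200:400]=C*0
E_=z(b,190,228,60,50,4);D[400:,200:440]=E_
cv2.imwrite('pics/crop.png',D)
E
```

```text
(no output)
```

View pics/crop.png

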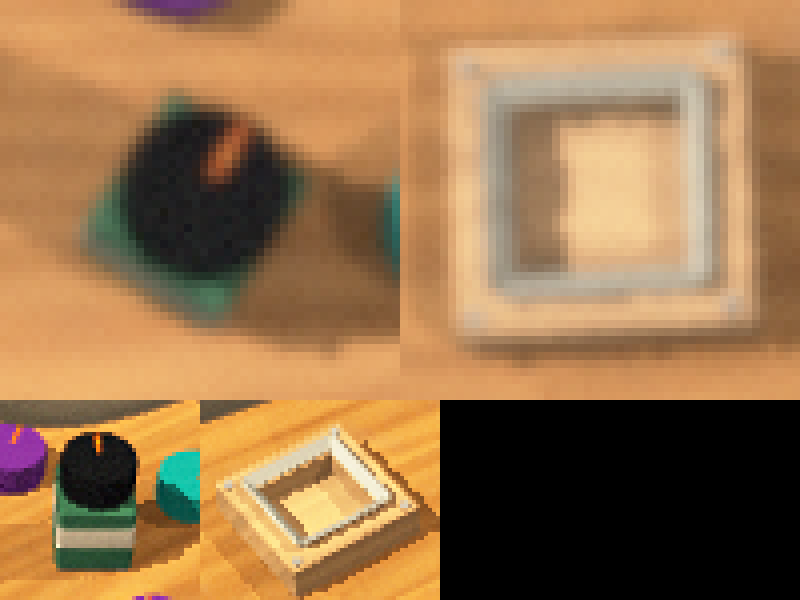

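The crop confirms it: black ribbed cap with an orange bar, sitting on the square green tin with the pale band. The bar points up and slightly right.

Run:
```python
from h import *
a=cv2.imread('pics/top0.png');b=cv2.imread('pics/side0.png')
def m(n,im,x,y,w,h,f):
    c=im[y:y+h,x:x+w];hs=cv2.cvtColor(c,cv2.COLOR_BGR2HSV).astype(int);k=f(hs[...,0],hs[...,1],hs[...,2]).astype(np.uint8)
    nc,l,s,_=cv2.connectedComponentsWithStats(k);i=1+np.argmax(s[1:,4]);k=(l==i).astype(np.uint8)
    cn=max(cv2.findContours(k,0,2)[0],key=cv2.contourArea)+np.array([x,y]);return cn[:,0].astype(float),s[i,4]
dark=lambda h,s,v:v<75
# top: cap
cn,A=m('top',a,295,205,50,50,lambda h,s,v:(v<62));print('cap px',cv2.minEnclosingCircle(cn.astype(np.float32)),A)
cn2,_=m('top',a,295,205,50,50,lambda h,s,v:((h<12)&(s>120)&(v>95))); 
o=onz('top',cn2,.102);r=cv2.minAreaRect((o[:,:2]*1000).astype(np.float32));print('bar',r,cn2.min(0),cn2.max(0))
vx=cv2.fitLine((o[:,:2]).astype(np.float32),2,0,.01,.01).ravel();print('bar line',vx,np.degrees(np.arctan2(vx[1],vx[0])), 'mean',o.mean(0))
c3,_=m('top',a,295,205,50,50,lambda h,s,v:((h>60)&(h<95)&(s>70))|(v<62))
q=onz('top',c3,.069)[:,:2]*1000;print('tin rect',cv2.minAreaRect(q.astype(np.float32)))
h=cv2.convexHull(c3.astype(np.float32))[:,0];print(cv2.approxPolyDP(h,2.2,True)[:,0].tolist())
# cap centre: circle in world on mid height
for z in(.087,.102):
    p=onz('top',cn,z)[:,:2];print('cap',z,cv2.minEnclosingCircle((p*1000).astype(np.float32)))
cs,A=m('side',b,295,190,50,50,lambda h,s,v:(v<62));
p=onz('side',cs,.087)[:,:2];print('cap side bbox',cs.min(0),cs.max(0),(p.min(0)+p.max(0))/2)
# check projection
# brace lip
cb,A=m('top',a,186,185,50,50,lambda h,s,v:(s<75)&(v>90));print(A)
print('lip',cv2.minAreaRect((onz('top',cb,.04)[:,:2]*1000).astype(np.float32)))
cor=np.array([[450,45],[748,38],[757,335],[460,342]],float);cor=np.c_[186+(cor[:,0]-400)/8-.5,185+cor[:,1]/8-.5]
P=onz('top',cor,.03);print('brace corners',P.round(4).tolist(),P.mean(0))
```

```text
cap px ((320.4204406738281, 229.06817626953125), 10.633447647094727) 289
bar ((513.6799926757812, -143.0040283203125), (9.174860954284668, 22.77490234375), 64.4168472290039) [321. 220.] [326. 227.]
bar line [ 0.84784114 -0.5302504   0.5139359  -0.14333631] -32.02237 mean [ 0.51393594 -0.14333631  0.102     ]
tin rect ((498.8051452636719, -135.55477905273438), (57.310028076171875, 60.0606689453125), 57.321128845214844)
[[317.0, 219.0], [331.0, 228.0], [322.0, 242.0], [308.0, 234.0]]
cap 0.087 ((498.6475524902344, -136.42343139648438), 31.733043670654297)
cap 0.102 ((496.38818359375, -135.15133666992188), 31.392986297607422)
cap side bbox [310. 204.] [328. 222.] [ 0.50254365 -0.13775334]
354
lip ((565.9427490234375, 201.39910888671875), (89.1305160522461, 90.22437286376953), 3.208078145980835)
brace corners [[0.6209, 0.2648, 0.03], [0.6265, 0.1473, 0.03], [0.5084, 0.1386, 0.03], [0.5027, 0.2541, 0.03]] [0.5646363  0.20122979 0.03      ]
```

Run:
```python
from h import *
a=cv2.imread('pics/top0.png').astype(np.float32)
S=8
def up(x,y,w,h): return cv2.resize(a[y:y+h,x:x+w],None,fx=S,fy=S,interpolation=cv2.INTER_CUBIC)
def cont(k,x,y):
    c=max(cv2.findContours(k.astype(np.uint8),0,1)[0],key=cv2.contourArea)[:,0].astype(float);return (c+.5)/S-.5+np.array([x,y])
def lines(c,z,lab):
    P=onz('top',c,z)[:,:2]*1000;(cx,cy),_,ang=cv2.minAreaRect(P.astype(np.float32));t=np.radians(ang)
    for _ in range(3):
        L=[]
        Q=(P-[cx,cy])@np.array([[np.cos(t),-np.sin(t)],[np.sin(t),np.cos(t)]])
        h=[np.percentile(abs(Q[:,i]),97) for i in(0,1)]
        for i,sg in((0,1),(0,-1),(1,1),(1,-1)):
            e=Q[(sg*Q[:,i]>h[i]-5)&(abs(Q[:,1-i])<h[1-i]*.85)]
            if len(e)<20: L.append((len(e),0,0));continue
            f=np.polyfit(e[:,1-i],e[:,i],1);L.append((len(e),round(np.degrees(np.arctan(f[0]))*(1 if i else -1)+np.degrees(t),2),round(f[1],1)))
        break
    print(lab,(cx,cy),ang,L)
u=up(290,200,60,60);B,G,Rr=u[...,0],u[...,1],u[...,2]
k=(Rr/(G+1)<1.13)&(Rr<140)|(u.max(2)<60)
lines(cont(k,290,200),.069,'tin')
lines(cont(k,290,200),.04,'tin')
u=up(180,180,60,60);hs=u.max(2)-u.min(2);k=(hs/(u.max(2)+1)<.33)&(u.max(2)>80)
n,l,s,_=cv2.connectedComponentsWithStats(k.astype(np.uint8));k=l==1+np.argmax(s[1:,4])
lines(cont(k,180,180),.04,'lip')
```

```text
tin (496.26934814453125, -132.96258544921875) 58.222984313964844 [(140, np.float64(55.2), np.float64(29.8)), (136, np.float64(58.86), np.float64(-30.8)), (127, np.float64(58.55), np.float64(34.7)), (118, np.float64(58.98), np.float64(-33.1))]
tin (500.5332946777344, -135.31985473632812) 58.22300338745117 [(139, np.float64(55.24), np.float64(30.4)), (136, np.float64(58.86), np.float64(-31.5)), (127, np.float64(58.55), np.float64(35.4)), (117, np.float64(59.02), np.float64(-33.8))]
lip (565.541748046875, 202.2198486328125) 4.456325054168701 [(201, np.float64(4.58), np.float64(45.5)), (203, np.float64(4.7), np.float64(-45.4)), (197, np.float64(5.04), np.float64(45.7)), (197, np.float64(4.54), np.float64(-45.9))]
```

```bash
python3 -m crank '[1,-1.5,-1.6,0.08,0,0,0, 1,-2.2,-2.4,0.08,0,0,0, 1,-2.2,-2.4,0.08,0,0,0, 1,-2.2,-2.4,0.08,0,0,0, 1,-2.2,-2.4,0.08,0,0,0, 1,-2.2,-2.4,0.08,0,0,0, 1,-2.2,-2.4,0.08,0,0,0, 1,-2.2,-2.4,0.08,0,0,0]' 45
python3 -m crank '[1,-2.2,-2.4,0.08,0,0,0.06, 1,-2.2,-2.4,0.08,0,0,0, 1,-2.2,-2.4,0.08,0,0,0, 1,-2.2,-2.4,0.08,0,0,0, 1,-2.2,-2.4,0.08,0,0,0, 1,-2.2,-2.4,0.08,0,0,0, 1,-2.2,-2.4,0.08,0,0,0, 1,-2.2,-2.4,0.08,0,0,0]'
python3 -m crank '[1,0,0,0,0,0,0.12,1,0,0,0,0,0,0.12,1,0,0,0,0,0,0.12,1,0,0,0,0,0,0.12,1,0,0,0,0,0,0.12,1,0,0,0,0,0,0.12,1,0,0,0,0,0,0.12,1,0,0,0,0,0,0.12]'
cat > st.py <<'E'
from h import *
import sys
# usage: st.py X Y Z YAWDEG(of tool y line): remaining shift in tool axes cm and turn
s=state();r=R.from_quat(s['orientation']);p=np.array(s['ee_pos'])
y=r.apply([0,1,0]);print('t',round(s['clock'],2),'p',p.round(4),'tilt',np.degrees(np.arccos(-r.apply([0,0,1])[2])).round(2),'yline',np.degrees(np.arctan2(y[1],y[0])).round(2),'q',np.round(s['joint_pos'],2),'F',np.round(s['force'],1),'T',np.round(s['ft_torque'],2),'w',round(s['grip_width'],4),round(s['grasp_force'],1))
if len(sys.argv)>3: print('shift cm',(r.inv().apply(np.array(sys.argv[1:4],float)-p)*100).round(2))
E
python3 st.py 0.5 -0.137 0.2
```

```text
clock: 0.77
ee_pos: [0.3302, 0.3361, 0.2158]
orientation: [0.202, 0.979, -0.0, -0.0]
force: [1.2, 0.4, 0.8]
grip_width: 0.0871
grasp_force: 0.0
clock: 1.43
ee_pos: [0.4023, 0.086, 0.2096]
orientation: [0.232, 0.973, 0.0, -0.0]
force: [1.3, 0.5, 1.4]
grip_width: 0.0867
grasp_force: 0.0
clock: 2.1
ee_pos: [0.4022, 0.0876, 0.2095]
orientation: [0.657, 0.754, -0.0, -0.0]
force: [0.8, 0.1, -0.0]
grip_width: 0.0869
grasp_force: 0.0
t 2.1 p [0.4022 0.0876 0.2095] tilt 0.03 yline 7.85 q [-0.62 -0.16  0.27  2.01  0.04  1.28 -0.23] F [ 0.8  0.1 -0. ] T [-0.1   0.01 -0.09] w 0.0869 0.0
shift cm [-23.58   6.62   0.94]
```

```bash
python3 -m crank '[1,-2.3,0.65,0.1,0,0,0,1,-2.3,0.65,0.1,0,0,0,1,-2.3,0.65,0.1,0,0,0,1,-2.3,0.65,0.1,0,0,0,1,-2.3,0.65,0.1,0,0,0,1,-2.3,0.65,0.1,0,0,0,1,-2.3,0.65,0.1,0,0,0,1,-2.3,0.65,0.1,0,0,0]' |head -2
python3 -m crank '[1,-2.3,0.65,0,0,0,0,1,-2.3,0.65,0,0,0,0,1,0,0,0,0,0,0.1,1,0,0,0,0,0,0.1,1,0,0,0,0,0,0.1,1,0,0,0,0,0,0.1,1,0,0,0,0,0,0,1,0,0,0,0,0,0]'|head -2
python3 st.py 0.5 -0.137 0.2
```

```text
clock: 2.77
ee_pos: [0.4802, -0.0881, 0.2015]
clock: 3.43
ee_pos: [0.4993, -0.1306, 0.2015]
t 3.43 p [ 0.4993 -0.1306  0.2015] tilt 0.03 yline -14.55 q [-0.41  0.1   0.62  1.8  -0.06  1.25 -0.03] F [ 0.3  0.8 -0.3] T [-0.07  0.06  0.02] w 0.087 0.0
shift cm [-0.6   0.23  0.15]
```

```bash
python3 -m crank '[1,-0.3,0.12,1,0,0,0,1,-0.3,0.11,1.5,0,0,0,1,0,0,1.5,0,0,0,1,0,0,1.5,0,0,0,1,0,0,1.5,0,0,0,1,0,0,1.2,0,0,0,1,0,0,0,0,0,0,1,0,0,0,0,0,0]'|head -2
python3 st.py 0.5 -0.137 0.0755
python3 - <<'E'
from h import *
a=[cams.grab_frame(n)[:,:,::-1] for n in("top","side")]
D=np.hstack([cv2.resize(i[y:y+100,x:x+80],(400,500),interpolation=cv2.INTER_CUBIC) for i,x,y in((a[0],280,180),(a[1],280,150))])
cv2.imwrite('pics/c1.png',D)
s=state();r=R.from_quat(s['orientation']);
for n in("top","side"):print(n,pix(n,[s['ee_pos'],np.array([.5,-.137,.102])]).round(1).tolist())
E
```

```text
clock: 4.1
ee_pos: [0.4998, -0.1372, 0.1192]
t 4.1 p [ 0.4998 -0.1372  0.1192] tilt 0.08 yline -14.68 q [-0.37  0.2   0.62  1.9  -0.13  1.08  0.04] F [0.  0.1 1.4] T [-0.08  0.08 -0.  ] w 0.0871 0.0
shift cm [0.03 0.02 4.37]
top [[321.7, 226.7], [321.0, 227.8]]
side [[320.3, 204.9], [320.0, 209.3]]
```

View pics/c1.png

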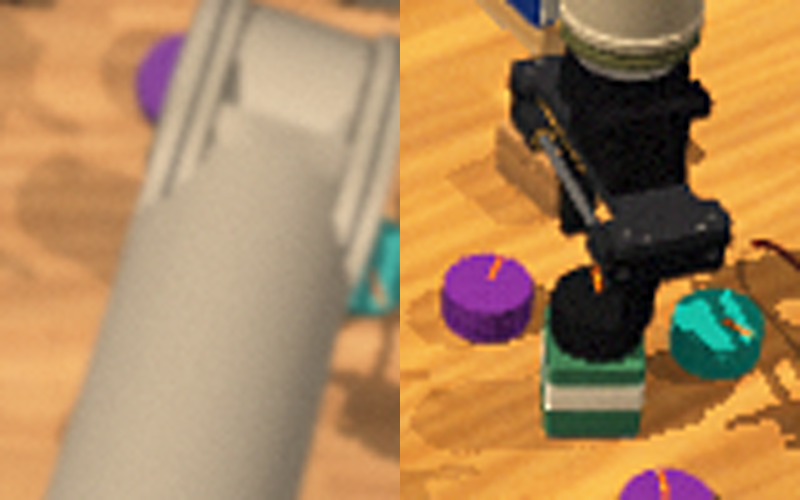

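The side view shows the open gripper straddling the black cap, at crop (600,300), with nothing in contact. Descend and grip.

```bash
python3 -m crank '[1,0,0,1,0,0,0,1,0,0,1.2,0,0,0,1,0,0,1.2,0,0,0,1,0,0,0.95,0,0,0,1,0,0,0,0,0,0,1,0,0,0,0,0,0,0.5,0,0,0,0,0,0,0.5,0,0,0,0,0,0]' 45
python3 -m crank '[0,0,0,0,0,0,0,0,0,0,0,0,0,0,0,0,0,0,0,0,0,0,0,0,0,0,0,0,0,0,0,0,0,0,0,0,0,0,0,0,0,0]' 45
python3 st.py 0.5 -0.137 0.0755
```

```text
clock: 4.87
ee_pos: [0.5006, -0.1372, 0.0767]
orientation: [0.792, 0.611, 0.0, 0.0]
force: [-0.3, 0.0, 0.6]
grip_width: 0.0804
grasp_force: 0.0
clock: 5.37
ee_pos: [0.501, -0.1372, 0.0767]
orientation: [0.792, 0.611, 0.001, 0.001]
force: [3.8, -0.7, 3.1]
grip_width: 0.0616
grasp_force: 45.6
t 5.37 p [ 0.501  -0.1372  0.0767] tilt 0.1 yline -14.72 q [-0.35  0.26  0.6   1.93 -0.18  0.99  0.07] F [ 3.8 -0.7  3.1] T [-0.24 -0.8   0.01] w 0.0616 45.6
shift cm [-0.01 -0.11  0.12]
```

```bash
python3 -m crank '[0,0,0,-0.7,0,0,0,0,0,0,-1.3,0,0,0,0,0,0,-1.5,0,0,0,0,0,0,-1.5,0,0,0,0,0,0,-1.5,0,0,0,0,0,0,-1.5,0,0,0,0,0,0,-1,0,0,0,0,0,0,-0.3,0,0,0]'
python3 -m crank '[0,1,-0.1,0,0,0,0,0,1.8,-0.1,0,0,0,0,0,2.2,-0.2,0,0,0,-0.05,0,2.2,-0.1,0,0,0,-0.05,0,2.2,0,0,0,0,-0.05,0,2.2,0.1,0,0,0,-0.05,0,2.2,0.2,0,0,0,-0.05,0,2.2,0.3,0,0,0,-0.05]'
python3 -m crank '[0,2.2,0.5,0,0,0,-0.05,0,2.2,0.6,0,0,0,-0.05,0,2.2,0.7,0,0,0,-0.05,0,2.2,0.8,0,0,0,-0.05,0,2,0.8,0,0,0,-0.05,0,1.5,0.7,0,0,0,-0.05,0,0,0,0,0,0,-0.026,0,0,0,0,0,0,0]'
python3 st.py 0.5655 0.202 0.168
python3 - <<'E'
from h import *
a=[cams.grab_frame(n)[:,:,::-1] for n in("top","side")]
for n,i in zip("ts",a):cv2.imwrite(f'pics/{n}2.png',i)
D=np.hstack([cv2.resize(i[y:y+100,x:x+80],(400,500),interpolation=cv2.INTER_CUBIC) for i,x,y in((a[0],170,160),(a[1],180,170))])
cv2.imwrite('pics/c2.png',D)
E
```

```text
clock: 6.03
ee_pos: [0.5, -0.1371, 0.1702]
orientation: [0.792, 0.611, 0.0, -0.0]
force: [0.5, 0.0, -5.6]
grip_width: 0.0617
grasp_force: 45.6
clock: 6.7
ee_pos: [0.5259, 0.024, 0.1691]
orientation: [0.69, 0.724, -0.0, -0.0]
force: [1.2, 0.1, -5.6]
grip_width: 0.0618
grasp_force: 45.6
clock: 7.37
ee_pos: [0.5465, 0.1513, 0.1689]
orientation: [0.563, 0.826, -0.0, -0.0]
force: [0.2, -0.7, -5.3]
grip_width: 0.0617
grasp_force: 45.6
t 7.37 p [0.5465 0.1513 0.1689] tilt 0.03 yline 21.45 q [-0.66  0.24  0.36  1.71 -0.09  1.21  0.1 ] F [ 0.2 -0.7 -5.3] T [-0.14 -0.03  0.01] w 0.0617 45.6
shift cm [4.02 3.62 0.09]
```

View pics/c2.png

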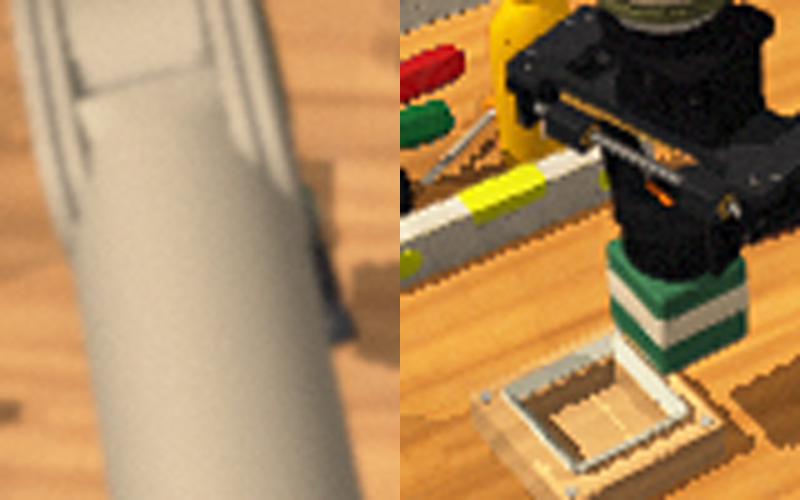

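The side view shows the tin hanging level under the gripper, square with the brace but about 5 cm short of it. The top view is blocked by the arm.

```bash
python3 -m crank '[0,1,0.9,0,0,0,0,0,1.2,1.1,0,0,0,0,0,1.2,1.1,0.5,0,0,0,0,0.62,0.52,1,0,0,0,0,0,0,1.2,0,0,0,0,0,0,0.7,0,0,0,0,0,0,0,0,0,0,0,0,0,0,0,0,0]' | tail -3
python3 st.py 0.5655 0.202 0.135
python3 - <<'E'
from h import *
i=cams.grab_frame("side")[:,:,::-1];x,y=175,190;c=np.ascontiguousarray(i[y:y+75,x:x+100])
cv2.imwrite('pics/s3.png',i);cv2.imwrite('pics/c3.png',cv2.resize(c,(800,600),interpolation=cv2.INTER_CUBIC))
E
```

```text
force: [0.3, 0.6, -5.8]
grip_width: 0.0616
grasp_force: 45.6
t 8.13 p [0.5654 0.1986 0.1345] tilt 0.1 yline 21.05 q [-0.69  0.35  0.34  1.66 -0.12  1.16  0.05] F [ 0.3  0.6 -5.8] T [-0.04  0.03 -0.02] w 0.0616 45.6
shift cm [ 0.31  0.14 -0.05]
```

View pics/c3.png

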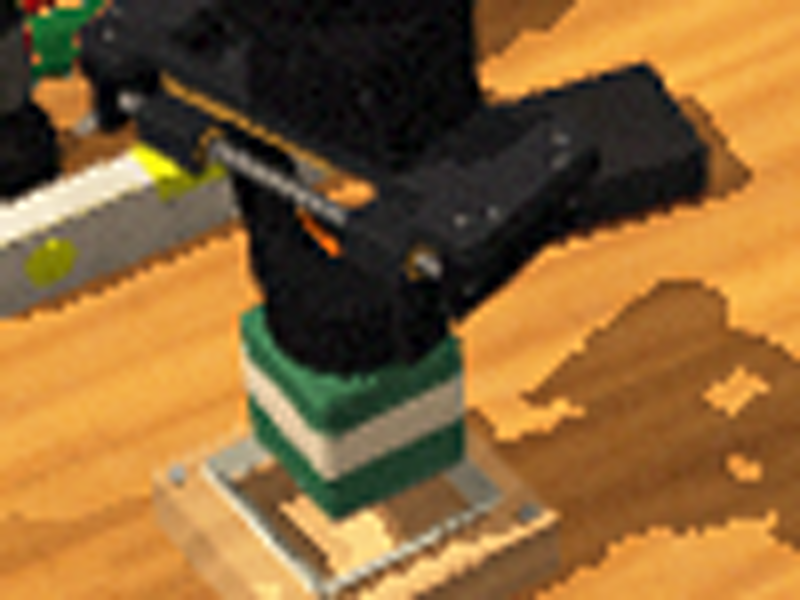

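Run:
```python
from h import *
f=lambda c:np.c_[175+np.array(c,float)[:,0]/8-.5,190+np.array(c,float)[:,1]/8-.5]
def quad(c,z,l):
    P=onz('side',f(c),z)[:,:2];L,F,Rr=P;print(l,'centre',((L+Rr)/2).round(4),'len',np.linalg.norm(F-L).round(4),np.linalg.norm(Rr-F).round(4),'ang',[np.degrees(np.arctan2(*(v)[::-1])).round(1) for v in(F-L,Rr-F)])
quad([(255,434),(336,512),(464,458)],.0600,'tin')
quad([(205,468),(325,592),(503,495)],.040,'lip')
# line fits on the body lower edge, and side verticals
i=cv2.imread('pics/s3.png').astype(np.float32)[225:260,200:240];u=cv2.resize(i,None,fx=8,fy=8,interpolation=cv2.INTER_CUBIC)
k=(u[...,1]>u[...,2]*1.15)&(u[...,1]>25)
pts=[]
for x in range(k.shape[1]):
    y=np.where(k[:,x])[0]
    if len(y):pts.append((200+(x+.5)/8-.5,225+(y.max()+.5)/8-.5))
pts=np.array(pts);P=onz('side',pts,.060)[:,:2]
j=np.argmax(pts[:,1]);print('front',pts[j],P[j],'x range',pts[:,0].min(),pts[:,0].max())
for s in(slice(8,j-10),slice(j+10,-8)):
    v=cv2.fitLine(P[s].astype(np.float32),2,0,1e-3,1e-3).ravel();print('edge ang',np.degrees(np.arctan2(v[1],v[0])),v[2:])
```

```text
tin centre [0.5655 0.1993] len 0.0538 0.0557 ang [np.float64(-172.2), np.float64(-90.9)]
lip centre [0.5671 0.2021] len 0.0832 0.0835 ang [np.float64(-173.5), np.float64(-84.2)]
front [216.0625 254.0625] [0.53786505 0.2257168 ] x range 204.8125 233.3125
edge ang 2.1782012 [0.5702667  0.22885732]
edge ang -88.6591 [0.53711754 0.19690578]
```

```bash
python3 -m crank '[0,0.33,0.18,0,0,0,-0.025,0,0,0,0.8,0,0,0,0,0,0,0.8,0,0,0,0,0,0,0.4,0,0,0,0,0,0,0.4,0,0,0,0,0,0,0.4,0,0,0,0,0,0,0,0,0,0,0,0,0,0,0,0,0]' 
python3 st.py 0.566 0.202 0.0847
```

```text
clock: 8.85
ee_pos: [0.5662, 0.2038, 0.1071]
orientation: [0.555, 0.832, -0.0, -0.0]
force: [1.2, -0.0, -5.6]
grip_width: 0.062
grasp_force: 45.6
t 8.85 p [0.5662 0.2038 0.1071] tilt 0.02 yline 22.57 q [-0.69  0.38  0.33  1.68 -0.13  1.11  0.07] F [ 1.2 -0.  -5.6] T [-0.06  0.04 -0.01] w 0.062 45.6
shift cm [-0.16 -0.09  2.24]
```

```bash
python3 -m crank '[0,-0.1,-0.05,0.4,0,0,0,0,0,0,0.4,0,0,0,0,0,0,0.4,0,0,0,0,0,0,0.4,0,0,0,0,0,0,0.3,0,0,0,0,0,0,0,0,0,0]' 
python3 st.py 0.566 0.202 0.0847
```

```text
clock: 9.35
ee_pos: [0.5706, 0.1975, 0.0937]
orientation: [0.557, 0.83, 0.001, 0.004]
force: [-6.4, -18.6, 35.5]
grip_width: 0.0619
grasp_force: 45.0
t 9.35 p [0.5706 0.1975 0.0937] tilt 0.46 yline 22.26 q [-0.68  0.39  0.33  1.69 -0.14  1.07  0.08] F [ -6.4 -18.6  35.5] T [-4.05  1.45 -0.03] w 0.0619 45.0
shift cm [ 0.6  -0.26  0.89]
```

```bash
python3 - <<'E'
from h import *
i=cams.grab_frame("side")[:,:,::-1];x,y=175,190;c=np.ascontiguousarray(i[y:y+75,x:x+100])
cv2.imwrite('pics/s4.png',i);cv2.imwrite('pics/c4.png',cv2.resize(c,(800,600),interpolation=cv2.INTER_CUBIC))
E
python3 st.py
```

```text
t 9.4 p [0.5707 0.1977 0.0938] tilt 0.46 yline 22.26 q [-0.68  0.39  0.33  1.69 -0.14  1.07  0.08] F [ -6.  -19.3  35. ] T [-4.08  1.46 -0.  ] w 0.0621 45.0
```

View pics/c4.png

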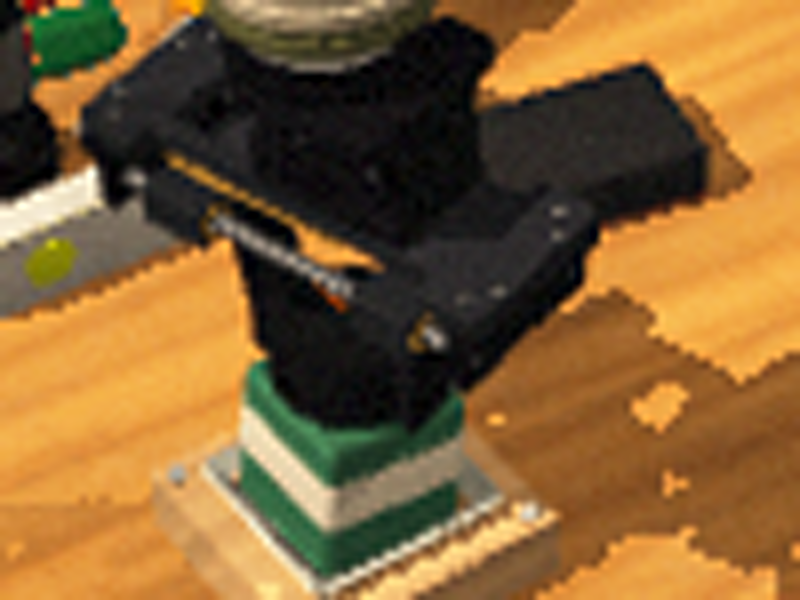

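The side view shows the tin's foot caught on the +y flare, with a gap on the −y side at about (490,485). The cap has slipped about 7 mm up in the grip. I'll back off, shift in −y and retry.

```bash
python3 -m crank '[0,0,0,-0.6,0,0,0,0,0,0,-0.6,0,0,0,0,0,0,-0.6,0,0,0,0,0,0,0,0,0,0,0,0,0,0,0,0,0]' 
python3 st.py 0.568 0.197 0.105
python3 - <<'E'
from h import *
i=cams.grab_frame("side")[:,:,::-1];cv2.imwrite('pics/s5.png',i)
for f in('s3','s4','s5'):
    i=cv2.imread(f'pics/{f}.png').astype(np.float32)[225:268,200:240];u=cv2.resize(i,None,fx=8,fy=8,interpolation=cv2.INTER_CUBIC)
    k=(u[...,1]>u[...,2]*1.15)&(u[...,1]>25);y,x=np.where(k)
    w=(u.min(2)>105)&(u[...,2]-u[...,0]<85)
    j=np.argmax(y);print(f,'x',200+x.min()/8,200+x.max()/8,'front bottom',200+x[y==y.max()].mean()/8,225+y.max()/8,'ytop',225+y.min()/8)
E
```

```text
clock: 9.82
ee_pos: [0.5659, 0.2037, 0.1061]
orientation: [0.555, 0.832, 0.0, -0.0]
force: [1.4, 1.3, -5.1]
grip_width: 0.062
grasp_force: 45.0
t 9.82 p [0.5659 0.2037 0.1061] tilt 0.04 yline 22.64 q [-0.69  0.38  0.33  1.68 -0.13  1.1   0.08] F [ 1.4  1.3 -5.1] T [ 0.04 -0.35  0.04] w 0.062 45.0
shift cm [-0.7  -0.06  0.11]
s3 x 205.25 233.75 front bottom 216.9375 254.5 ytop 226.875
s4 x 205.0 236.375 front bottom 215.75 262.0 ytop 229.25
s5 x 204.0 236.375 front bottom 215.4375 261.25 ytop 227.625
```

Run:
```python
from h import *
i=cv2.imread('pics/s5.png');cv2.imwrite('pics/c5.png',cv2.resize(i[225:285,185:265],(800,600),interpolation=cv2.INTER_CUBIC))
t=np.radians(4.6);Rm=np.array([[np.cos(t),-np.sin(t)],[np.sin(t),np.cos(t)]])
T=onz('side',[[215.4,260.7]],.040)[0,:2];L=onz('side',[[215.1,263.5]],.040)[0,:2]
print('tin c',T-Rm@[-.032,.032],'lip c',L-Rm@[-.0455,.0455])
for c in([.5655,.202],):
  for h,z in((.0455,.04),(.058,.03),(.034,.03)):
    P=np.array([np.r_[np.array(c)+Rm@np.array(v)*h,z] for v in((1,1),(-1,1),(-1,-1),(1,-1))]);print(h,'crop px',((pix('side',P)+.5-[185,225])*10).round(0).tolist())
```

```text
tin c [0.56585266 0.2034504 ] lip c [0.57066753 0.19727248]
0.0455 crop px [[144.0, 233.0], [300.0, 407.0], [547.0, 278.0], [387.0, 111.0]]
0.058 crop px [[92.0, 248.0], [290.0, 472.0], [603.0, 306.0], [400.0, 95.0]]
0.034 crop px [[197.0, 260.0], [314.0, 389.0], [497.0, 294.0], [378.0, 169.0]]
```

View pics/c5.png

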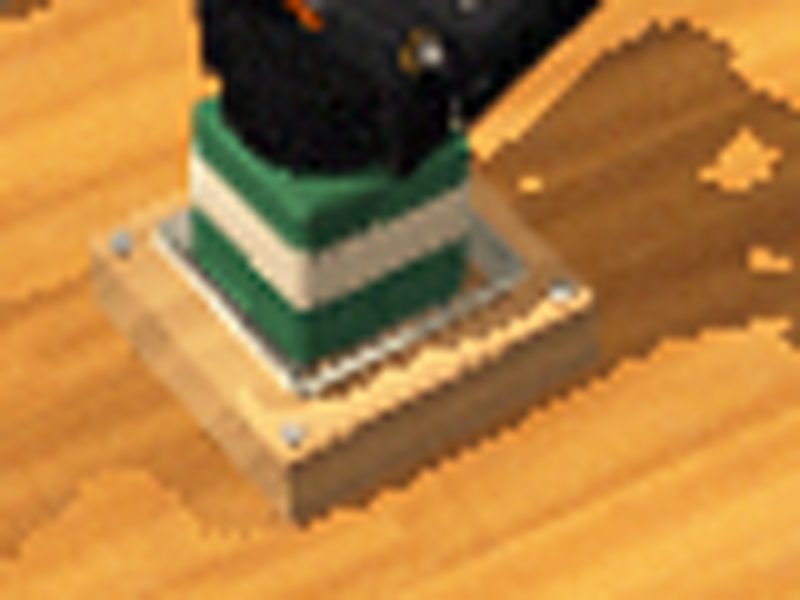

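The tin sits about 5 mm too far toward −x/+y in the pocket. The same offset shows in this picture (gaps 35 px left, 58 px right) and in the compliant deflection earlier.

```bash
python3 -m crank '[0,-0.34,0.08,0,0,0,0,0,-0.34,0.08,0,0,0,0,0,0,0,0.3,0,0,0,0,0,0,0.3,0,0,0,0,0,0,0.3,0,0,0,0,0,0,0.3,0,0,0,0,0,0,0,0,0,0]' 
python3 st.py 0.57 0.198 0.077
```

```text
clock: 10.45
ee_pos: [0.5701, 0.1972, 0.0934]
orientation: [0.555, 0.832, -0.0, -0.0]
force: [-0.1, -0.4, -7.4]
grip_width: 0.062
grasp_force: 45.0
t 10.45 p [0.5701 0.1972 0.0934] tilt 0.03 yline 22.58 q [-0.67  0.39  0.33  1.69 -0.14  1.08  0.09] F [-0.1 -0.4 -7.4] T [ 0.08 -0.27 -0.07] w 0.062 45.0
shift cm [0.07 0.03 1.64]
```

No contact this time; keep lowering.

```bash
python3 -m crank '[0,0,0,0.4,0,0,0,0,0,0,0.4,0,0,0,0,0,0,0.3,0,0,0,0,0,0,0.3,0,0,0,0,0,0,0,0,0,0]' 
python3 st.py 0.57 0.198 0.077
```

```text
clock: 10.87
ee_pos: [0.5706, 0.199, 0.082]
orientation: [0.555, 0.832, 0.001, -0.0]
force: [-6.9, 2.0, 13.7]
grip_width: 0.0615
grasp_force: 45.0
t 10.87 p [0.5706 0.199  0.082 ] tilt 0.18 yline 22.64 q [-0.67  0.41  0.32  1.7  -0.15  1.06  0.1 ] F [-6.9  2.  13.7] T [ 0.24  1.52 -0.08] w 0.0615 45.0
shift cm [-0.07 -0.09  0.5 ]
```

```bash
python3 -m crank '[0,0,0,0.15,0,0,0,0,0,0,0.15,0,0,0,0,0,0,0,0,0,0]' 
python3 st.py 0.57 0.198 0.077
python3 - <<'E'
from h import *
i=cams.grab_frame("side")[:,:,::-1];cv2.imwrite('pics/s6.png',i);cv2.imwrite('pics/c6.png',cv2.resize(i[225:285,185:265],(800,600),interpolation=cv2.INTER_CUBIC))
E
```

```text
clock: 11.12
ee_pos: [0.571, 0.2005, 0.0812]
orientation: [0.554, 0.832, 0.003, -0.0]
force: [-11.5, 3.4, 27.3]
grip_width: 0.0619
grasp_force: 45.0
t 11.12 p [0.571  0.2005 0.0812] tilt 0.34 yline 22.68 q [-0.67  0.41  0.32  1.7  -0.15  1.06  0.1 ] F [-11.5   3.4  27.3] T [ 0.3   2.83 -0.22] w 0.0619 45.0
shift cm [-0.19 -0.19  0.41]
```

View pics/c6.png

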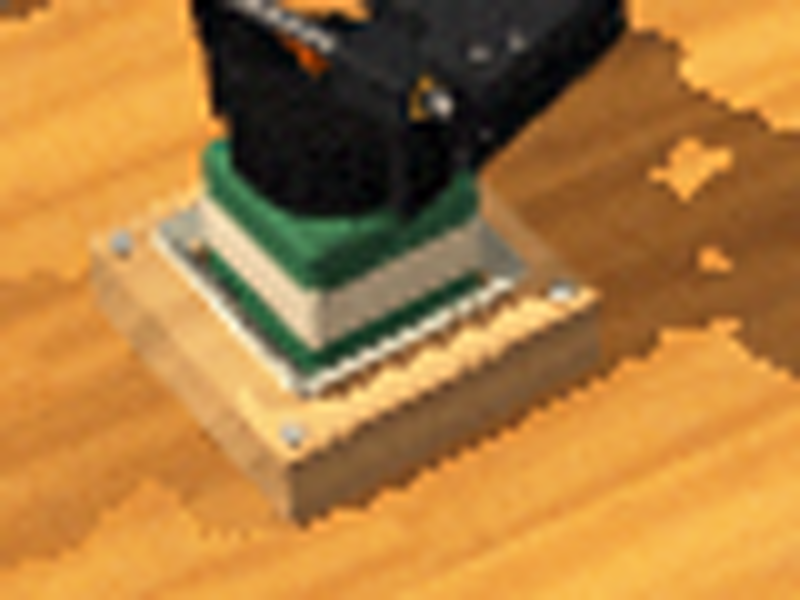

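Run:
```python
from h import *
t=np.radians(4.6);Rm=np.array([[np.cos(t),-np.sin(t)],[np.sin(t),np.cos(t)]])
def pr(c,z):
    P=np.array([np.r_[np.array(c)+Rm@np.array(v)*.032,z] for v in((1,1),(-1,1),(-1,-1))]);return ((pix('side',P)+.5-[185,225])*10).round(0).tolist()
print('s5 ref',pr([.5659,.2037],.106))
for z in(.077,.082,.087):print(z,pr([.571,.199],z))
```

```text
s5 ref [[182.0, 92.0], [295.0, 214.0], [473.0, 124.0]]
0.077 [[196.0, 143.0], [307.0, 263.0], [482.0, 174.0]]
0.082 [[194.0, 131.0], [306.0, 252.0], [481.0, 163.0]]
0.087 [[193.0, 120.0], [305.0, 241.0], [481.0, 151.0]]
```

```bash
python3 -m crank '[0,-0.1,-0.15,0,0,0,0,0,0,-0.1,0,0,0,0,0,0,0,0,0,0,0]'  |head -2
python3 st.py 0.57 0.198 0.077
python3 -m crank '[0,-0.1,-0.15,0,0,0,0,0,0,-0.1,0,0,0,0,0,0,0,0,0,0,0]'  |head -2
python3 st.py 0.57 0.198 0.077
```

```text
clock: 11.42
ee_pos: [0.5698, 0.1986, 0.0813]
t 11.42 p [0.5698 0.1986 0.0813] tilt 0.41 yline 22.67 q [-0.67  0.4   0.32  1.7  -0.15  1.05  0.1 ] F [-7.1  4.3 23.3] T [ 0.76  1.77 -0.14] w 0.0617 45.0
shift cm [-0.06 -0.01  0.43]
clock: 11.67
ee_pos: [0.5693, 0.1971, 0.0816]
t 11.67 p [0.5693 0.1971 0.0816] tilt 0.57 yline 22.68 q [-0.67  0.4   0.32  1.71 -0.15  1.05  0.1 ] F [-1.4  6.7 19.6] T [ 1.3   0.31 -0.03] w 0.0616 45.0
shift cm [0.06 0.1  0.46]
```

```bash
python3 -m crank '[0,0.05,0.05,-0.3,0,0,0,0.74,0,0,0,0,0,0,0.74,0,0,0,0,0,0,0.74,0,0,0,0,0,0]' 
python3 st.py 0.57 0.198 0.077
python3 -m crank '[0.74,0,0,0.2,0,0,0,0.74,0,0,0.2,0,0,0,0.74,0,0,0.15,0,0,0,0.74,0,0,0.15,0,0,0,0.74,0,0,0,0,0,0]' 
python3 st.py 0.57 0.198 0.077
```

```text
clock: 12.0
ee_pos: [0.5684, 0.1951, 0.0815]
orientation: [0.555, 0.832, 0.002, 0.001]
force: [5.5, 3.8, 3.8]
grip_width: 0.0636
grasp_force: 3.1
t 12.0 p [0.5684 0.1951 0.0815] tilt 0.27 yline 22.6 q [-0.67  0.4   0.33  1.71 -0.14  1.05  0.1 ] F [5.5 3.8 3.8] T [ 0.95 -1.23  0.06] w 0.0636 3.1
shift cm [0.21 0.25 0.45]
clock: 12.42
ee_pos: [0.569, 0.1983, 0.0775]
orientation: [0.554, 0.833, 0.005, 0.001]
force: [-2.3, 8.9, 28.3]
grip_width: 0.0641
grasp_force: 17.6
t 12.42 p [0.569  0.1983 0.0775] tilt 0.52 yline 22.71 q [-0.67  0.41  0.32  1.71 -0.15  1.04  0.1 ] F [-2.3  8.9 28.3] T [1.79 1.25 0.04] w 0.0641 17.6
shift cm [-0.07  0.08  0.05]
```

Contact at 77.5 mm matches the seated shoulder height of 77 mm, so the tin is fully down. Raise slightly and regrip.

```bash
python3 -m crank '[0.85,0,0,-0.5,0,0,0,0.85,0,0,-0.5,0,0,0,0.85,0,0,0,0,0,0]' |head -2
python3 st.py 0.5695 0.198 0.083
```

```text
clock: 12.67
ee_pos: [0.567, 0.1936, 0.0837]
t 12.67 p [0.567  0.1936 0.0837] tilt 0.03 yline 22.55 q [-0.67  0.4   0.33  1.71 -0.14  1.06  0.1 ] F [ 1.6  1.4 -0.1] T [ 0.34 -0.52  0.02] w 0.0723 1.5
shift cm [0.31 0.4  0.07]
```

```bash
python3 -m crank '[0.95,0.2,0.25,0,0,0,0,0.95,0.1,0.15,0.05,0,0,0,0.95,0,0,0,0,0,0,0,0,0,0,0,0,0,0,0,0,0,0,0,0,0,0,0,0,0,0,0,0,0,0,0,0,0,0]' 45 |head -2
python3 st.py 0.5695 0.198 0.083
```

```text
clock: 13.25
ee_pos: [0.5697, 0.1984, 0.0829]
t 13.25 p [0.5697 0.1984 0.0829] tilt 0.07 yline 22.56 q [-0.67  0.41  0.32  1.7  -0.14  1.06  0.09] F [3.5 2.1 3.5] T [ 0.54 -1.03  0.01] w 0.0633 2.3
shift cm [-0.03 -0.04 -0.01]
```

```bash
python3 -m crank '[0,0,0,0,0,0,0,0,0,0,0,0,0,0,0,0,0,0,0,0,0]' 45 
python3 -m crank '[0,0,0,0,0,0,-0.06,0,0,0,0,0,0,-0.06,0,0,0,-0.02,0,0,-0.06,0,0,0,0,0,0,-0.06,0,0,0,-0.02,0,0,-0.06,0,0,0,0,0,0,-0.06,0,0,0,-0.02,0,0,-0.06,0,0,0,0,0,0,-0.06]'
python3 st.py 0.5695 0.198 0.083
```

```text
clock: 13.5
ee_pos: [0.5698, 0.1986, 0.0831]
orientation: [0.555, 0.832, 0.001, 0.0]
force: [4.4, 1.9, 0.2]
grip_width: 0.0624
grasp_force: 45.0
clock: 14.17
ee_pos: [0.5691, 0.1991, 0.0833]
orientation: [0.34, 0.94, 0.0, -0.0]
force: [1.9, 2.9, -1.2]
grip_width: 0.0618
grasp_force: 45.0
t 14.17 p [0.5691 0.1991 0.0833] tilt 0.06 yline 50.25 q [-0.6   0.4   0.24  1.69 -0.11  1.06  0.55] F [ 1.9  2.9 -1.2] T [ 0.69 -0.62 -0.36] w 0.0618 45.0
shift cm [-0.1  -0.05  0.03]
```

```bash
python3 -m crank '[0,0,0,-0.02,0,0,-0.06,0,0,0,0,0,0,-0.06,0,0,0,-0.02,0,0,-0.06,0,0,0,0,0,0,-0.06,0,0,0,-0.02,0,0,-0.06,0,0,0,0,0,0,-0.06,0,0,0,-0.02,0,0,-0.06,0,0,0,0,0,0,0]' |head -1
python3 st.py 0.5695 0.198 0.085
python3 -m crank '[0,0,0,-0.02,0,0,-0.06,0,0,0,0,0,0,-0.06,0,0,0,-0.02,0,0,-0.06,0,0,0,0,0,0,-0.06,0,0,0,-0.02,0,0,-0.06,0,0,0,0,0,0,0,0,0,0,0,0,0,0]' |head -1
python3 st.py 0.5695 0.198 0.085
```

```text
clock: 14.83
t 14.83 p [0.5702 0.1983 0.0848] tilt 0.12 yline 74.32 q [-0.55  0.39  0.17  1.69 -0.07  1.06  0.94] F [3.9 0.7 1.9] T [ 0.17 -1.03  0.06] w 0.0616 45.0
shift cm [ 0.06 -0.04 -0.02]
clock: 15.42
t 15.42 p [0.5712 0.1991 0.0868] tilt 0.28 yline 91.3 q [-0.51  0.39  0.12  1.68 -0.05  1.06  1.22] F [5.2 2.1 9.5] T [ 0.44 -1.08  0.09] w 0.0617 45.0
shift cm [ 0.17 -0.11  0.18]
```

```bash
python3 -m crank '[0,0,0,-0.02,0,0,-0.06,0,0,0,0,0,0,-0.06,0,0,0,-0.02,0,0,-0.04,0,0,0,0,0,0,0]' |head -1
python3 st.py 0.5695 0.198 0.085
python3 -m crank '[0,0,0,-0.2,0,0,0,0,0,0,-0.2,0,0,0,0,0,0,0,0,0,0,0,0,0,0,0,0,0]' |head -1
python3 st.py 0.5695 0.198 0.085
```

```text
clock: 15.75
t 15.75 p [0.5712 0.1997 0.0874] tilt 0.31 yline 100.61 q [-0.48  0.39  0.09  1.68 -0.04  1.07  1.37] F [4.3 3.3 9.7] T [ 0.75 -1.   -0.01] w 0.0618 45.0
shift cm [ 0.2  -0.14  0.24]
clock: 16.08
t 16.08 p [0.569  0.1987 0.0891] tilt 0.03 yline 100.49 q [-0.48  0.39  0.09  1.68 -0.04  1.07  1.37] F [2.4 3.6 1.5] T [ 0.86 -0.44 -0.09] w 0.0619 45.0
shift cm [-0.04 -0.07  0.41]
```

```bash
python3 -m crank '[0,0,0,-0.2,0,0,0,0,0,0,-0.2,0,0,0,0,0,0,-0.2,0,0,0]' |head -1
python3 st.py 0.5695 0.198 0.127
python3 -m crank '[0,0,0,-0.4,0,0,0,0,0,0,-0.5,0,0,0,0,0,0,-0.5,0,0,0,0,0,0,-0.5,0,0,0,0,0,0,-0.5,0,0,0,0,0,0,-0.5,0,0,0,0,0,0,-0.25,0,0,0,0,0,0,0,0,0,0]' |head -1
python3 st.py 0.5695 0.198 0.127
python3 - <<'E'
from h import *
i=cams.grab_frame("side")[:,:,::-1];cv2.imwrite('pics/s7.png',i);cv2.imwrite('pics/c7.png',cv2.resize(i[205:265,185:265],(800,600),interpolation=cv2.INTER_CUBIC))
for z in(.008+.069,.103,.123):print(z,((pix('side',[[.570,.199,z]])+.5-[185,205])*10).round())
E
```

```text
clock: 16.33
t 16.33 p [0.5687 0.1979 0.0948] tilt 0.08 yline 100.48 q [-0.48  0.38  0.09  1.68 -0.04  1.09  1.37] F [ 2.   1.6 -1.8] T [ 0.43 -0.25 -0.01] w 0.0619 45.0
shift cm [-0.07 -0.01 -3.22]
clock: 17.0
t 17.0 p [0.5696 0.1984 0.1275] tilt 0.07 yline 100.49 q [-0.49  0.35  0.09  1.65 -0.04  1.15  1.37] F [ 0.7  0.8 -0.7] T [0.04 0.04 0.01] w 0.0622 45.0
shift cm [ 0.02 -0.04  0.05]
0.07700000000000001 [[340. 360.]]
0.103 [[335. 301.]]
0.123 [[332. 254.]]
```

View pics/c7.png

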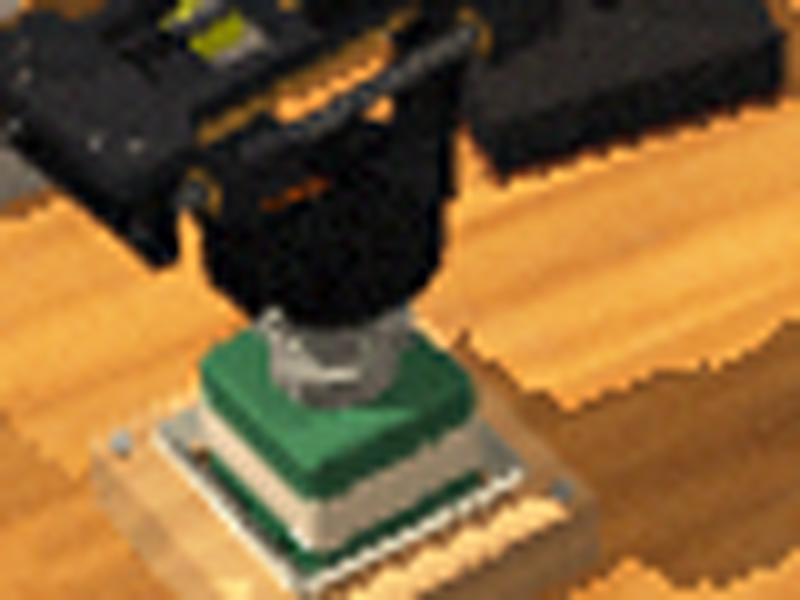

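The side view shows the cap gripped level, at crop (325,270), above the bare steel neck (335,350). The tin is still in the brace. Next is a check of the rim height.

```bash
python3 - <<'E'
from h import *
for z in(.113,.118,.123,.128):print(z,((pix('side',[[.570-.028,.1985+.013,z]])+.5-[185,205])*10).round())
E
python3 st.py
```

```text
0.113 [[341. 349.]]
0.118 [[340. 337.]]
0.123 [[339. 325.]]
0.128 [[338. 314.]]
t 17.05 p [0.5694 0.1984 0.127 ] tilt 0.03 yline 100.49 q [-0.49  0.35  0.09  1.65 -0.04  1.15  1.37] F [ 0.   0.1 -1.2] T [ 0.05  0.01 -0.  ] w 0.0616 45.0
```

```bash
python3 -c "
from cell import env
print(env.close_job())"
```

```text
the job is handed in; nothing more can be done
None
```

The job is handed in at about 17 s of the 51 s limit: the tin stands fully down in the brace, the cap came off after about 1.36 rad anticlockwise, and the gripper holds it level about 2 cm above the open mouth. On the way in the tin first caught on the brace lip, with about 40 N at the wrist, and needed one retry.

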